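Open the winch gearbox vent

ROBOT

A 6-joint arm with a two-finger parallel gripper is mounted at the origin on the work surface. World frame = base frame: x ahead of the robot, y to its left, z up, the work surface at z = 0. Lengths are in m, angles in rad, forces in N, time in s.
With the tool pointing down it reaches from about 0.4 to 0.825 m from the base axis. Payload 7 kg.
Tool frame: the origin (TCP) lies at the centre of the arm's flange, where the gripper is bolted on; the fingertips stand 178 mm ahead of it and the grasp point (between the pads) lies 159 mm ahead of it; z points along the fingers, y is the direction in which the jaws open and shut (so a half turn about z gives the same grasp; the last joint's range is limited). The gripper opens to 88 mm and grips with 3 to 60 N. Pads are 19 mm wide; open, the fingers measure 130 mm over their backs; the gripper's body (78 mm by 193 mm) begins 47 mm behind the grasp point.
Start: joints at [1.61, 0.359, 0.012, 0, -1.224, -0.288], TCP at [0.166, 0.654, 0.405] pointing down, gripper open.
Joint ranges: [-3.07, 3.07], [-1.43, 2.12], [-1.02, 1.25], [-3.03, 1.67], [-3.05, -0], [-3.03, 3.03]. Speed limits (rad/s): [2.39, 2.39, 3.01, 3.14, 3.14, 3.14].

INTERFACE

Orientations are given as [roll, pitch, yaw] about the fixed x, y, z axes, in that order (R = Rz(yaw) Ry(pitch) Rx(roll)).
In Python, from station import * gives the robot as it stands.
- The arm moves only by the tool send_rows, never from a script. Its argument "motion" is a list of rows, each an object with "offset": the shift along the tool's x, y, z in cm, a list of three; "turn": the turn about the tool's z in degrees. In form: [{"offset": [x, y, z], "turn": turn}, ...]. A call has 1 to 8 rows; each row is the pose to reach, as a shift and turn from the pose commanded when the call began, along the tool's axes at that moment; what a row does not reach only later rows make up. A row lasts 1/10 s, in which the tool goes at most 50 mm and 8.59 degrees, less where a joint would pass 70% of its speed; a pose out of reach is approached as far as the arm can. A call with a gripper value outside its range is refused whole. "hand" is the opening, from -1 (shut) to 1 (fully open), set as the call begins (left out, the last holds). The fingers move at their own pace and stop on an object; "squeeze" is the grip in N (left out, the last holds). Time passes only in rows, so rows that repeat a pose let the fingers close. It gives the time, the measured TCP pose, the force and the opening at its end, in the units of the state.
- get_state(): the state, without advancing time (a new reading comes with each control period).
- grab_frame(name): name is "scene" or "top"; returns a dict with "frame" (400x640x3 uint8, blue, green, red), "range_z" (400x640 float32, m along the optical axis (not along the pixel's ray), 0 where there is no reading), "vertical_fov" (degrees; the focal length in pixels is half the picture's height over the tangent of half this angle, whatever the lens; pixels are square), "cx", "cy" (the principal point, pixels), "cam_to_world" (4x4, takes a point from camera to world coordinates). Camera axes: x right, y up, looking along -z (the intrinsics and any distortion apply to the point x, -y, -z); pixel columns grow to the right and rows downward; lengths in m; the calibration is good to about 2 mm. A picture is of the moment at which its call begins.
- job_done(): hands the job in, once; it reports no verdict.
The state is a dict: "t": time; "q": joint angles; "qd": joint speeds; "joint_efforts": joint torques, N m; "eef_pos": TCP position; "ee_rot": TCP orientation; "force": force on the tool from outside, world axes, zero at the start; "moment": the same for the moment, N m; "width": finger opening in m.
Only numpy, scipy, OpenCV 4.12 (cv2) and the standard library are available. Lean on these libraries where they do the work, as an engineer would, in place of code of your own. Each camera call takes 0.05 s, during which the arm holds its last target. There are 200 camera calls.

TASK

Get the bench winch's gearbox ready to breathe: flip the hinged tab on top right over and leave it lying open well past upright, then unscrew the black vent cap beneath it anticlockwise, regrasping as you need, all the way until you feel it come up against its stop. Stop there: the vent fitting sits in a soft rubber bush that tears if you keep wringing against the stop. Leave the tab open and the cap out at its stop, let go of everything and leave the other things on the bench where they are.

Things in the scene. Friction and masses are not known exactly. Their poses are not given: they have to be found in the camera images.
- winch: Bench winch, bolted down: green gearbox 135 x 84 mm, flat top 110 mm above the bench, base plate 170 x 250 mm; steel drum on its +y side, crank on its -y side (both under 100 mm). Origin on the bench below the vent cap's axis; x from the front (tab's lug, robot side) to the tab's hinge, y to the drum, z up. The hinge post, 40 mm wide in y, stands 56 to 66 mm in +x of the axis.
- tab_hinge (a point): Middle of the tab's hinge line, fixed on the winch 55 mm in +x of the cap's axis and 163 mm above the bench; the hinge line runs along the winch's y. The hinge pin on it is 10 mm thick and 50 mm long.
- tab (a joint): Angle of the aluminium flip-top tab: 0 shut over the cap, 1.57 upright, 2.7 (stop) flipped right over, away from the front. Stays where it is left (drag 0.07 N m); open means past 2.0. Its plate, 46 mm wide and 3 mm thick, reaches from the hinge to 77 mm from it, its underside level with the hinge line, 3 mm above the home cap.
- tab_grip (a point): Point in the tab's lug, moving with it: a narrow bar 12 mm wide (along the hinge line), 14 mm thick, that sticks out of the plate's front end, 77 to 111 mm from the hinge. The point is 99 mm from the hinge and, shut, 166 mm above the bench. Fingers can straddle it from above (free below to the gearbox top) and it pivots between them. x to the hinge.
- cap_top (a point): Centre of the vent cap's top face; z up, along the cap's axis and the winch's z axis. 160 mm above the bench when the cap is screwed home, 163.4 mm at its stop; at least 163.15 mm counts as at the stop.
- cap: Round black ribbed cap, 36 mm across, 20 mm high; origin under its centre, 28 mm above the gearbox top. Turned anticlockwise from above it rises 1.2 mm per rad, drags with 0.10 N m, and meets a hard stop 2.8 rad from home; it cannot come off. It starts anywhere from 0 to 1.4 rad from home. Where home and stop lie round the axis differs each time and does not show.
- fitting (a joint): Twist of the brass vent fitting (28 mm across, under the cap) in its rubber bush, rad, 0 unloaded, positive anticlockwise from above. It springs back with 1.6 N m per rad: about 0.06 while the cap turns freely. The bush tears at 0.25 rad either way, that is 0.4 N m on the cap, which a 20 N grip can pass on.
- float: Yellow plastic float, round, 72 mm across, 70 mm high; stands beside the drum. Bystander; origin under its centre.
- elbow: Brass pipe elbow, about 75 x 75 x 38 mm, lying by the crank. Bystander; origin under its corner.
- clamp: Stainless sensor clamp, 90 x 22 x 42 mm, in front of the winch. Bystander; origin under its centre.
- thermometer: Smoky glass tube 160 mm long, lying, with 18 mm square end collars. Bystander; origin under its middle.
- screwdriver: Screwdriver lying on the left. Bystander.
- cup: Steel cup, 64 mm across, 60 mm high, on the left. Bystander.
- wrench: Wrench lying on the right. Bystander.

How it is judged:
By the outcome, as a careful person would: the job done as asked, in the order asked, and still so for the second after the job is handed in, with the robot touching nothing.
It also fails if it takes over 72 s, if anything falls off the work surface, if the arm or the gripper's body presses on something with over 40 N, if the wrist force passes 120 N, or if a joint passes its speed limit or range.

## Working session

There is one attempt and no reset: what is moved stays moved. The work goes in short steps, Python scripts to look and compute and a tool call to move; the robot and the scene stay as the last step left them, time stands still between calls to the robot, and variables do not carry over. Pictures are saved under pics/ and viewed, about 8 in all and at most 12, crops included, and the job is handed in when it is done.

Besides the shell and the picture viewer there is one more tool, called after ">>>" as name(argument=value, ...), one argument or row to a line, values as JSON. send_rows: Moves the arm, as the interface text tells. Its arguments: {"type":"object","properties":{"motion":{"type":"array"},"hand":{"type":"number"},"squeeze":{"type":"number"}},"required":["motion"]}

```bash
mkdir -p pics; ls
cat > h.py <<'E'
from station import *
import numpy as np, cv2
from scipy.spatial.transform import Rotation as Ro
def cloud(f):
    h,w=f["range_z"].shape; F=h/2/np.tan(np.radians(f["vertical_fov"])/2)
    v,u=np.mgrid[:h,:w]; d=f["range_z"]
    P=np.stack([(u-f["cx"])/F*d,-(v-f["cy"])/F*d,-d],-1)
    M=f["cam_to_world"]; return P@M[:3,:3].T+M[:3,3]
E
python3 - <<'E'
from h import *
print(get_state())
for n in("top","scene"):
    f=grab_frame(n);cv2.imwrite(f"pics/{n}0.png",f["frame"]);print({k:f[k] for k in f if k not in("frame","range_z")}, (f["range_z"]==0).mean())
    np.savez(f"{n}0.npz",P=cloud(f),im=f["frame"],d=f["range_z"])
E
```

```text
pics
{'t': 0.0, 'q': array([ 1.61011325e+00,  3.59410680e-01,  1.10689168e-02, -3.45292335e-04,
       -1.22407166e+00, -2.88104313e-01]), 'qd': array([-0.00112874, -0.00183702, -0.00102046,  0.00045072, -0.00014097,
        0.0001409 ]), 'joint_efforts': array([-1.03747429e-04, -5.82715166e+01,  2.93062019e+01,  6.99736163e+00,
        6.87495005e-03, -1.51219219e-04]), 'eef_pos': array([0.16615513, 0.65404308, 0.40371229]), 'ee_rot': array([ 3.13994997e+00, -1.48302047e-04, -2.48904869e-01]), 'force': array([-0.77248638, -0.27442668,  0.74492603]), 'moment': array([0.01293201, 0.00568149, 0.01940668]), 'width': 0.08776191909245186}
{'vertical_fov': 56.723262862940445, 'cx': 319.5223744756107, 'cy': 198.55402241863564, 'cam_to_world': array([[-0.00913068,  0.98837327, -0.15177254,  0.37341243],
       [-0.99990929, -0.01052736, -0.0084014 ,  0.003602  ],
       [-0.00990148,  0.15168206,  0.98837974,  1.16704162],
       [ 0.        ,  0.        ,  0.        ,  1.        ]])} 0.00395703125
{'vertical_fov': 49.24137271941411, 'cx': 323.6058457747483, 'cy': 201.6693543223372, 'cam_to_world': array([[-0.87309765, -0.328035  ,  0.36068482,  1.02871834],
       [ 0.48738268, -0.60636066,  0.62831908,  0.83704752],
       [ 0.01259444,  0.72437544,  0.68929065,  1.04419942],
       [ 0.        ,  0.        ,  0.        ,  1.        ]])} 0.00690625
```

View pics/top0.png

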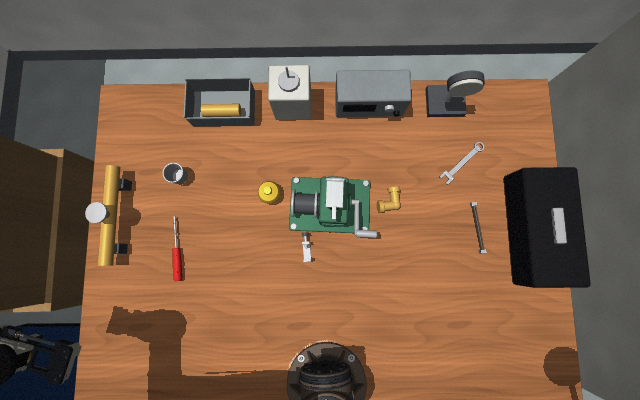

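View pics/scene0.png

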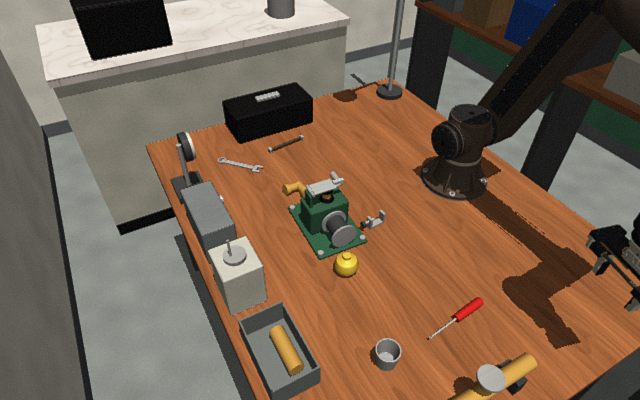

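Run:
```python
from h import *
for n in("top","scene"):
    z=np.load(n+"0.npz");P=z["P"];im=z["im"].astype(int)
    box=(P[...,0]>.3)&(P[...,0]<.8)&(abs(P[...,1])<.3)&(z["d"]>0)
    m=box&(P[...,2]>.145)&(P[...,2]<.19)
    Q=P[m]; print(n,m.sum(),Q.min(0),Q.max(0),np.median(Q[:,2]))
    r=cv2.minAreaRect((Q[:,:2]*1000).astype(np.float32));print("rect",r)
    g=box&(P[...,2]>.001)&(P[...,2]<.03)&(im[...,1]>im[...,2]*1.5)&(im[...,1]>im[...,0]*1.1)
    print("base",g.sum(),cv2.minAreaRect((P[g][:,:2]*1000).astype(np.float32)))
    gt=box&(abs(P[...,2]-.11)<.008)&(im[...,1]>im[...,2]*1.5)&(im[...,1]>im[...,0]*1.1)
    print("gear top",cv2.minAreaRect((P[gt][:,:2]*1000).astype(np.float32)), np.median(P[gt][:,2]))
    b=box&(P[...,2]>.003); np.set_printoptions(suppress=True,precision=3)
    k=cv2.connectedComponentsWithStats(b.astype(np.uint8))
    for i in range(1,k[0]):
        if k[2][i,4]>20: q=P[k[1]==i]; print(i,k[2][i],q.min(0),q.max(0))
    if n=="top":
      c=Q.mean(0)
      for x in np.arange(Q[:,0].min(),Q[:,0].max(),.006):
        s=Q[abs(Q[:,0]-x)<.003]
        if len(s):print(round(x,3),len(s),s[:,1].min(),s[:,1].max(),np.median(s[:,2]))
    v,u=[int(t.mean()) for t in np.nonzero(m)]
    c=z["im"][v-45:v+45,u-60:u+60];cv2.imwrite(f"pics/{n}c.png",cv2.resize(c,None,fx=4,fy=4,interpolation=cv2.INTER_CUBIC))
a=[cv2.imread(f"pics/{n}c.png") for n in("top","scene")]
cv2.imwrite("pics/c.png",cv2.resize(np.hstack(a),None,fx=.8,fy=.8))
```

```text
top 567 [ 0.47002096 -0.05310046  0.15219375] [ 0.59281478 -0.00535132  0.17778065] 0.1672229965469607
rect ((531.2174682617188, -28.555957794189453), (46.81944274902344, 122.45699310302734), 88.76785278320312)
base 1758 ((530.8070068359375, -17.823471069335938), (247.1446075439453, 166.6116943359375), 86.78366088867188)
gear top ((532.1119384765625, -27.91061782836914), (83.86277770996094, 131.8941192626953), 86.9124526977539) 0.10997519700549274
1 [227 117  27  13 169] [0.785 0.228 0.003] [0.8   0.299 0.077]
658 [ 288  171   91   93 4704] [ 0.351 -0.168  0.003] [0.641 0.113 0.178]
728 [255 177  26  27 434] [0.535 0.136 0.003] [0.624 0.219 0.075]
792 [377 185  25  31 400] [ 0.498 -0.246  0.003] [ 0.593 -0.166  0.044]
0.47 8 -0.02923385136298808 -0.02102864345094806 0.17242506841777672
0.476 8 -0.02919642534227512 -0.021071623208452576 0.17395461832136871
0.482 8 -0.02926806759788546 -0.021109263923899182 0.17422440160250469
0.488 8 -0.02935698247917062 -0.02119254623193717 0.1751216395483407
0.494 9 -0.029437826105183484 -0.02131725335902507 0.17400910337927322
0.5 11 -0.02958614535
[... 983 characters left out ...]
84 24 -0.05310046241030484 -0.006230268462497857 0.16801512444846378
0.59 17 -0.04806859476842778 -0.011957623935250924 0.1568674343563199
scene 428 [ 0.47  -0.053  0.145] [0.592 0.001 0.176] 0.16598025078357392
rect ((531.201416015625, -26.39952278137207), (122.39682006835938, 53.20220947265625), 0.7212340235710144)
base 976 ((532.6998291015625, -12.4710693359375), (252.86770629882812, 167.66111755371094), 86.79205322265625)
gear top ((536.4080810546875, -20.373973846435547), (79.06987762451172, 131.23989868164062), 85.96210479736328) 0.10952932790655434
34 [ 282  171  107  106 4724] [ 0.326 -0.256  0.003] [0.626 0.211 0.176]
980 [283 303  12  21  31] [0.775 0.203 0.003] [0.8   0.298 0.073]
```

View pics/c.png

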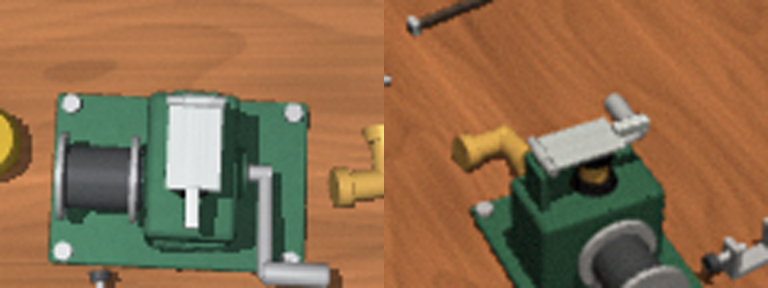

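```bash
cat >> h.py <<'E'
def go(*targets):
    """print offset(cm)/turn(deg) of each target (x,y,z grasp point, yaw deg) from the measured pose"""
    s=get_state(); R=Ro.from_euler('xyz',s["ee_rot"]); g=s["eef_pos"]-[0,0,.159]
    print("t %.2f grasp"%s["t"],g.round(4),"yaw %.2f"%np.degrees(s["ee_rot"][2]),"w %.4f"%s["width"],"F",s["force"].round(2),"M",s["moment"].round(3),"q",s["q"].round(2))
    for T in targets:
        print(np.round(100*R.inv().apply(np.array(T[:3])-g),2).tolist(), "turn %.1f"%-(T[3]-np.degrees(s["ee_rot"][2])))
E
python3 - <<'E'
from h import *
go((.42,.36,.25,-10),(.482,-.0247,.22,-3.1))
E
```

```text
t 0.10 grasp [0.1662 0.654  0.2448] yaw -14.26 w 0.0875 F [0.26 0.77 1.75] M [-0.012 -0.025  0.012] q [ 1.61  0.36  0.01 -0.   -1.22 -0.29]
[31.84, 22.25, -0.48] turn -4.3
[47.33, 58.0, 2.57] turn -11.2
```

>>> send_rows(
  motion=[
    {"offset": [4, 2.8, 0], "turn": -0.5},
    {"offset": [8, 5.6, 0], "turn": -1},
    {"offset": [12, 8.4, 0], "turn": -2},
    {"offset": [16, 11.2, 0], "turn": -2},
    {"offset": [20, 14, 0], "turn": -3},
    {"offset": [24, 16.8, 0], "turn": -3},
    {"offset": [28, 19.6, 0], "turn": -4},
    {"offset": [31.8, 22.3, 0], "turn": -4.3},
  ],
  hand=0,
)

```text
t: 0.9
eef_pos: [0.4204, 0.3579, 0.4046]
ee_rot: [3.141, 0.0, -0.173]
force: [1.6, 0.1, -0.2]
width: 0.044
```

Run:
```python
from h import *
go((.482,-.0247,.22,-3.1))
```

```text
t 0.90 grasp [0.4204 0.3579 0.2456] yaw -9.92 w 0.0440 F [ 1.58  0.14 -0.16] M [ 0.117 -0.155 -0.006] q [ 1.06  0.16 -0.26 -0.   -1.15  0.34]
[12.66, 36.62, 2.56] turn -6.8
```

>>> send_rows(
  motion=[
    {"offset": [1.6, 4.6, 0], "turn": -1},
    {"offset": [3.2, 9.2, 0], "turn": -2},
    {"offset": [4.8, 13.8, 0], "turn": -3},
    {"offset": [6.4, 18.4, 0], "turn": -4},
    {"offset": [8, 23, 0], "turn": -5},
    {"offset": [9.6, 27.6, 0], "turn": -6},
    {"offset": [11.2, 32.2, 1.2], "turn": -6.8},
    {"offset": [12.66, 36.62, 2.0], "turn": -6.8},
  ],
)

```text
t: 1.7
eef_pos: [0.4805, -0.0249, 0.3843]
ee_rot: [-3.141, -0.0, -0.055]
force: [0.6, 0.8, -0.1]
width: 0.0439
```

>>> send_rows(
  motion=[
    {"offset": [0, 0, 0.5], "turn": 0},
    {"offset": [0, 0, 0.5], "turn": 0},
  ],
)

```text
t: 1.9
eef_pos: [0.4805, -0.0241, 0.3787]
ee_rot: [3.141, 0.002, -0.059]
force: [-0.7, 0.4, 0.2]
width: 0.0439
```

Run:
```python
from h import *
go((.482,-.0247,.172,-3.1))
a=[]
for n in("top","scene"):
    f=grab_frame(n);P=cloud(f);c=P-[.5,-.03,.2]
    v,u=[int(np.median(t)) for t in np.nonzero((np.abs(c)<.03).all(-1))]
    a.append(cv2.resize(f["frame"][v-40:v+50,u-45:u+45],None,fx=4.4,fy=4.4,interpolation=cv2.INTER_CUBIC))
cv2.imwrite("pics/above.png",np.hstack(a))
```

```text
t 1.90 grasp [ 0.4805 -0.0241  0.2197] yaw -3.35 w 0.0439 F [-0.71  0.39  0.19] M [0.055 0.009 0.019] q [ 0.36  0.06 -0.44 -0.   -1.08  1.15]
[0.16, 0.05, 4.77] turn -0.3
  return _methods._mean(a, axis=axis, dtype=dtype,
  ret = ret.dtype.type(ret / rcount)
Traceback (most recent call last):
ValueError: cannot convert float NaN to integer
```

>>> send_rows(
  motion=[
    {"offset": [0.16, 0.05, 2], "turn": 0},
    {"offset": [0.16, 0.05, 4], "turn": 0},
    {"offset": [0.16, 0.05, 4.77], "turn": 0},
    {"offset": [0.16, 0.05, 4.77], "turn": 0},
  ],
)

```text
t: 2.35
eef_pos: [0.4823, -0.0224, 0.3314]
ee_rot: [3.141, 0.002, -0.053]
force: [-0.2, -0.3, 0.6]
width: 0.0437
```

>>> send_rows(
  motion=[
    {"offset": [0, 0, 0], "turn": 0},
    {"offset": [0, 0, 0], "turn": 0},
    {"offset": [0, 0, 0], "turn": 0},
    {"offset": [0, 0, 0], "turn": 0},
    {"offset": [0, 0, 0], "turn": 0},
    {"offset": [0, 0, 0], "turn": 0},
  ],
  hand=-1,
  squeeze=6,
)

```text
t: 2.95
eef_pos: [0.4825, -0.0241, 0.3324]
ee_rot: [3.14, -0.0, -0.055]
force: [0.7, -5.5, 0.5]
width: 0.012
```

Run:
```python
from h import *
go()
f=grab_frame("scene");cv2.imwrite("pics/grip.png",cv2.resize(f["frame"][110:260,230:430],None,fx=3.5,fy=3.5,interpolation=cv2.INTER_CUBIC))
```

```text
t 2.95 grasp [ 0.4825 -0.0241  0.1734] yaw -3.15 w 0.0120 F [ 0.68 -5.49  0.48] M [-1.993 -0.295  0.026] q [ 0.36  0.1  -0.5   0.   -0.96  1.16]
```

View pics/grip.png

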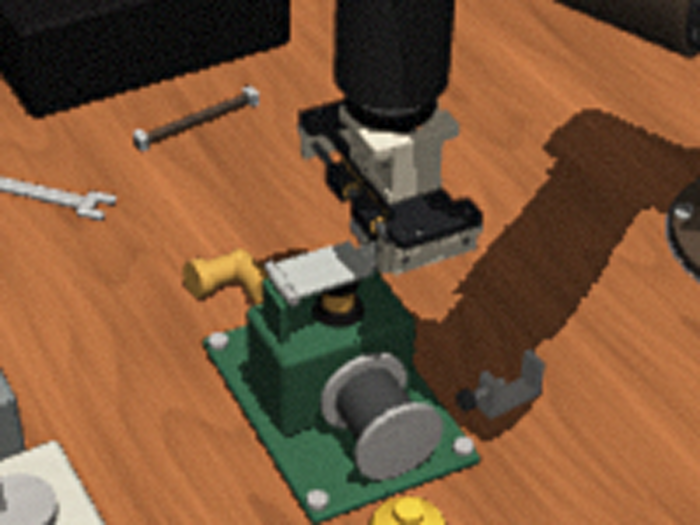

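>>> send_rows(
  motion=[
    {"offset": [0, 0.12, 0], "turn": 0},
    {"offset": [0.26, 0.12, -1.96], "turn": 0},
    {"offset": [0.9, 0.12, -3.83], "turn": 0},
    {"offset": [1.9, 0.12, -5.54], "turn": 0},
    {"offset": [3.22, 0.12, -7.01], "turn": 0},
    {"offset": [4.8, 0.12, -8.19], "turn": 0},
    {"offset": [6.59, 0.12, -9.04], "turn": 0},
    {"offset": [6.59, 0.12, -9.04], "turn": 0},
  ],
)

```text
t: 3.8
eef_pos: [0.5499, -0.0283, 0.4236]
ee_rot: [3.142, -0.002, -0.055]
force: [-2.2, 0.5, 5.7]
width: 0.012
```

Run:
```python
from h import *
# hold point 6mm above the ideal lug point; winch yaw -3.1
th=1.2
go(*[(.482+c[0],-.0255-.054*c[0],.172+c[1],-3.1) for c in [(.099*(1-np.cos(t))+.003*np.sin(t),.099*np.sin(t)+.003*(np.cos(t)-1)) for t in (1.2,1.4,1.6,1.8,2.0,2.2,2.4,2.6,2.65)]])
f=grab_frame("scene");cv2.imwrite("pics/lift.png",cv2.resize(f["frame"][110:260,230:430],None,fx=2.5,fy=2.5,interpolation=cv2.INTER_CUBIC))
```

```text
t 3.80 grasp [ 0.5499 -0.0283  0.2646] yaw -3.16 w 0.0120 F [-2.19  0.5   5.7 ] M [0.193 0.434 0.015] q [ 0.3   0.14 -0.24  0.   -1.19  1.21]
[-0.19, 0.09, 0.22] turn -0.1
[1.73, 0.09, -0.25] turn -0.1
[3.71, 0.09, -0.32] turn -0.1
[5.66, 0.08, -0.01] turn -0.1
[7.52, 0.08, 0.69] turn -0.1
[9.19, 0.08, 1.75] turn -0.1
[10.63, 0.08, 3.11] turn -0.1
[11.76, 0.08, 4.73] turn -0.1
[11.99, 0.08, 5.17] turn -0.1
```

View pics/lift.png

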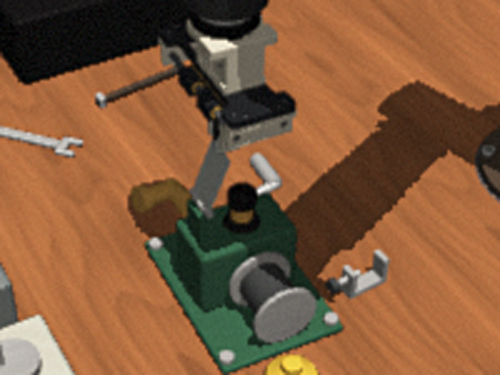

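>>> send_rows(
  motion=[
    {"offset": [1.73, 0.06, -0.3], "turn": 0},
    {"offset": [3.71, 0.06, -0.4], "turn": 0},
    {"offset": [5.66, 0.06, -0.1], "turn": 0},
    {"offset": [7.52, 0.06, 0.6], "turn": 0},
    {"offset": [9.19, 0.06, 1.7], "turn": 0},
    {"offset": [9.19, 0.06, 1.7], "turn": 0},
  ],
)

```text
t: 4.45
eef_pos: [0.642, -0.0334, 0.4042]
ee_rot: [-3.141, -0.002, -0.055]
force: [2.8, 2.4, 1.0]
width: 0.012
```

Run:
```python
from h import *
go(*[(.482+c[0],-.0255-.054*c[0],.172+c[1],-3.1) for c in [(.099*(1-np.cos(t))+.003*np.sin(t),.099*np.sin(t)+.003*(np.cos(t)-1)) for t in (2.2,2.4,2.6,2.65)]])
```

```text
t 4.45 grasp [ 0.642  -0.0334  0.2452] yaw -3.15 w 0.0120 F [2.82 2.37 1.03] M [ 0.837 -1.139  0.026] q [ 0.25  0.31 -0.07  0.   -1.2   1.26]
[-0.03, 0.07, -0.21] turn -0.1
[1.41, 0.07, 1.15] turn -0.1
[2.54, 0.07, 2.77] turn -0.1
[2.77, 0.07, 3.21] turn -0.1
```

>>> send_rows(
  motion=[
    {"offset": [0.75, 0, 0.6], "turn": 0},
    {"offset": [1.41, 0, 1.25], "turn": 0},
    {"offset": [2.0, 0, 2.0], "turn": 0},
    {"offset": [2.54, 0, 2.85], "turn": 0},
    {"offset": [2.77, 0, 3.3], "turn": 0},
    {"offset": [2.77, 0, 3.3], "turn": 0},
  ],
)

```text
t: 5.05
eef_pos: [0.6688, -0.0349, 0.3714]
ee_rot: [-3.141, -0.002, -0.055]
force: [4.0, 5.1, 1.0]
width: 0.0118
```

Run:
```python
from h import *
go()
f=grab_frame("scene");cv2.imwrite("pics/flip.png",cv2.resize(f["frame"][110:260,230:430],None,fx=2.5,fy=2.5,interpolation=cv2.INTER_CUBIC))
```

```text
t 5.05 grasp [ 0.6688 -0.0349  0.2124] yaw -3.14 w 0.0118 F [4.02 5.08 1.  ] M [ 1.546 -1.648 -0.02 ] q [ 0.24  0.37 -0.05 -0.   -1.15  1.28]
```

View pics/flip.png

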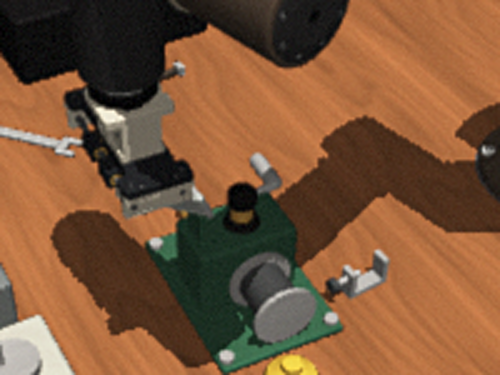

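>>> send_rows(
  motion=[
    {"offset": [0, 0, 0], "turn": 0},
    {"offset": [0, 0, 0], "turn": 0},
    {"offset": [0, 0, 0], "turn": 0},
    {"offset": [0, 0, -1], "turn": 0},
    {"offset": [0, 0, -3.5], "turn": 0},
    {"offset": [0, 0, -7], "turn": 0},
    {"offset": [0, 0, -10], "turn": 0},
    {"offset": [0, 0, -10], "turn": 0},
  ],
  hand=0.1,
)

```text
t: 5.9
eef_pos: [0.668, -0.0359, 0.4787]
ee_rot: [-3.141, -0.009, -0.055]
force: [0.4, -0.3, 0.5]
width: 0.0482
```

>>> send_rows(
  motion=[
    {"offset": [-5, -0.3, 0], "turn": 0},
    {"offset": [-10, -0.5, 0], "turn": 0},
    {"offset": [-15, -0.7, 0], "turn": 0},
    {"offset": [-20, -0.7, 0], "turn": 0},
    {"offset": [-25, -0.7, 0], "turn": 0},
    {"offset": [-28, -0.7, 0], "turn": 0},
    {"offset": [-28, -0.7, 0], "turn": 0},
  ],
)

```text
t: 6.6
eef_pos: [0.3847, -0.0139, 0.4737]
ee_rot: [-3.139, -0.003, -0.054]
force: [1.1, -0.5, 0.3]
width: 0.048
```

Run:
```python
from h import *
go()
np.set_printoptions(suppress=True,precision=4)
for n in("top","scene"):
    f=grab_frame(n);P=cloud(f);I=f["frame"].astype(int)
    box=(abs(P[...,0]-.526)<.035)&(abs(P[...,1]+.027)<.035)&(P[...,2]>.135)&(P[...,2]<.175)
    Q=P[box]; print(n,len(Q),Q.min(0),Q.max(0))
    t=Q[Q[:,2]>.155]; print("top face",len(t),(t.min(0)+t.max(0))/2,t.mean(0),np.median(t[:,2]))
    if len(t)>4: print(cv2.minEnclosingCircle((t[:,:2]*1000).astype(np.float32)))
    b=(P[...,0]>.57)&(P[...,0]<.72)&(abs(P[...,1]+.033)<.02)&(P[...,2]>.155)&(P[...,2]<.26)
    T=P[b]; i=T[:,0].argsort(); T=T[i]
    print("tab",T[::max(1,len(T)//12)][:,[0,2]].tolist())
    cv2.imwrite(f"pics/{n}2.png",f["frame"])
```

```text
t 6.60 grasp [ 0.3847 -0.0139  0.3147] yaw -3.09 w 0.0480 F [ 1.06 -0.51  0.35] M [ 0.001 -0.128  0.028] q [ 0.49 -0.19 -0.45 -0.   -1.32  1.03]
top 137 [ 0.5107 -0.0442  0.1448] [ 0.5437 -0.0085  0.1646]
top face 131 [ 0.5279 -0.0276  0.1605] [ 0.5264 -0.0274  0.1611] 0.16122872504213492
((526.5957641601562, -28.18776512145996), 18.97760772705078)
tab [[0.5749437350342583, 0.16859022436407234], [0.5810097069978577, 0.1657472483459319], [0.589287921622878, 0.16793308811166552], [0.5959538617626534, 0.17488818226283176], [0.6031808995669363, 0.18008456983315468], [0.6089454987683384, 0.17933622788939452], [0.6156403773117085, 0.187270330129491], [0.6222771161450114, 0.19351142271381094], [0.628049988159153, 0.1928933228484343], [0.6348737578430497, 0.19735228219349765], [0.6413411209905916, 0.2052879919758832], [0.6479830528244366, 0.21055184024772533], [0.6690623454415341, 0.22212223243162044]]
scene 129 [ 0.5069 -0.0435  0.1352] [ 0.5454 -0.0013  0.1653]
top face 87 [ 0.5254 -0.0224  0.1602] [ 0.5265 -0.0222  0.16  ] 0.16009111029940915
((524.3610229492188, -22.411548614501953), 21.16766357421875)
tab [[0.5744057561285512, 0.16676072019978538], [0.581356013850246, 0.16995508749580657], [0.5881641923717773, 0.16993040943477922], [0.5951398496522267, 0.17335935627453292], [0.6042372270116522, 0.17763159002248285], [0.6119574908637611, 0.18272018188691463], [0.6219921872308145, 0.19117023856853832], [0.6293443749276244, 0.19480816964278824], [0.6385378538544075, 0.20064437631933574], [0.6465013599625096, 0.2082719894613667], [0.6567783518654884, 0.21556883757538392], [0.6656786888268202, 0.21590032659110225], [0.6735890176418441, 0.22524062410717194]]
```

Run:
```python
from h import *
go((.5265,-.0273,.24,-53))
```

```text
t 6.70 grasp [ 0.3877 -0.0132  0.3145] yaw -3.10 w 0.0478 F [-0.42  0.95  0.31] M [-0.04  -0.012 -0.016] q [ 0.48 -0.19 -0.44  0.   -1.31  1.03]
[13.92, 0.67, 7.48] turn 49.9
```

>>> send_rows(
  motion=[
    {"offset": [3, 0.2, 0], "turn": 8},
    {"offset": [6, 0.3, 0], "turn": 16},
    {"offset": [9, 0.5, 1], "turn": 24},
    {"offset": [12, 0.6, 3], "turn": 32},
    {"offset": [13.92, 0.67, 5], "turn": 40},
    {"offset": [13.92, 0.67, 7.48], "turn": 47},
    {"offset": [13.92, 0.67, 7.48], "turn": 50},
    {"offset": [13.92, 0.67, 7.48], "turn": 50},
  ],
  hand=0.25,
)

```text
t: 7.5
eef_pos: [0.5281, -0.0277, 0.3958]
ee_rot: [3.138, 0.001, -0.929]
force: [0.2, 0.2, 0.6]
width: 0.0554
```

>>> send_rows(
  motion=[
    {"offset": [0, 0, 0], "turn": 0},
  ],
)

```text
t: 7.6
eef_pos: [0.5279, -0.0275, 0.3974]
ee_rot: [3.141, -0.0, -0.926]
force: [-0.1, 0.4, 0.6]
width: 0.0546
```

Run:
```python
from h import *
go((.5265,-.0273,.158,-53))
```

```text
t 7.60 grasp [ 0.5279 -0.0275  0.2384] yaw -53.07 w 0.0546 F [-0.08  0.37  0.62] M [ 0.109 -0.052 -0.007] q [ 0.32  0.12 -0.32  0.   -1.13  0.32]
[-0.1, 0.1, 8.04] turn -0.1
```

>>> send_rows(
  motion=[
    {"offset": [-0.1, 0.1, 4], "turn": 0},
    {"offset": [-0.1, 0.1, 7], "turn": 0},
    {"offset": [-0.1, 0.1, 8.04], "turn": 0},
    {"offset": [-0.1, 0.1, 8.04], "turn": 0},
  ],
)

```text
t: 8.0
eef_pos: [0.5257, -0.0272, 0.3166]
ee_rot: [3.14, 0.0, -0.927]
force: [0.1, -0.9, 0.6]
width: 0.0548
```

>>> send_rows(
  motion=[
    {"offset": [0, 0, 0], "turn": 0},
    {"offset": [0, 0, 0], "turn": 0},
    {"offset": [0, 0, 0], "turn": 0},
    {"offset": [0, 0, 0], "turn": 0},
  ],
  hand=-1,
  squeeze=8,
)

```text
t: 8.4
eef_pos: [0.5257, -0.0274, 0.3185]
ee_rot: [-3.141, -0.001, -0.927]
force: [-1.9, -2.3, 6.7]
width: 0.0357
```

```bash
cat >> h.py <<'E'
def tf():
    s=get_state();R=Ro.from_euler('xyz',s["ee_rot"]);print("tool F",R.inv().apply(s["force"]).round(2))
E
python3 - <<'E'
from h import *
go((.5265,-.0273,.158,-53));tf()
E
```

```text
t 8.40 grasp [ 0.5257 -0.0274  0.1595] yaw -53.13 w 0.0357 F [-1.94 -2.32  6.67] M [-0.401  0.915 -0.017] q [ 0.32  0.19 -0.43  0.   -0.94  0.32]
[0.04, -0.07, 0.15] turn -0.1
tool F [ 0.7   2.94 -6.67]
```

>>> send_rows(
  motion=[
    {"offset": [0, 0.05, -0.08], "turn": 0},
    {"offset": [0, 0.05, -0.09], "turn": -4},
    {"offset": [0, 0.05, -0.1], "turn": -8},
    {"offset": [0, 0.05, -0.11], "turn": -12},
    {"offset": [0, 0.05, -0.12], "turn": -16},
    {"offset": [0, 0.05, -0.12], "turn": -20},
  ],
)

```text
t: 9.0
eef_pos: [0.5256, -0.0274, 0.319]
ee_rot: [-3.14, -0.001, -0.576]
force: [-0.2, -0.2, 1.2]
width: 0.0357
```

Run:
```python
from h import *
go();tf()
for i in range(3): grab_frame("top"); print(get_state()["moment"].round(3),get_state()["force"].round(1))
```

```text
t 9.00 grasp [ 0.5256 -0.0274  0.16  ] yaw -32.99 w 0.0357 F [-0.22 -0.15  1.19] M [ 0.103 -0.248 -0.08 ] q [ 0.32  0.19 -0.43  0.   -0.95  0.67]
tool F [-0.1   0.25 -1.2 ]
[-0.036 -0.286 -0.083] [1.2 0.8 1.2]
[ 0.003 -0.376 -0.095] [1.2 0.5 1.9]
[ 0.077 -0.32  -0.123] [ 1.8 -0.2  2.3]
```

>>> send_rows(
  motion=[
    {"offset": [0, 0, -0.01], "turn": -4},
    {"offset": [0, 0, -0.02], "turn": -8},
    {"offset": [0, 0, -0.03], "turn": -12},
    {"offset": [0, 0, -0.03], "turn": -16},
    {"offset": [0, 0, -0.04], "turn": -20},
  ],
)

```text
t: 9.65
eef_pos: [0.5257, -0.0272, 0.3194]
ee_rot: [-3.141, -0.002, -0.229]
force: [0.1, 1.6, 1.7]
width: 0.0355
```

```bash
cat >> h.py <<'E'
def mz():
    go();tf();L=[]
    for i in range(4): L.append(get_state()["moment"][2]); grab_frame("top")
    print("Mz",np.round(L,3),np.mean(L).round(3))
E
python3 -c "
from h import *
mz()"
```

```text
t 9.65 grasp [ 0.5257 -0.0272  0.1604] yaw -13.12 w 0.0355 F [0.11 1.56 1.73] M [ 0.486 -0.413 -0.065] q [ 0.32  0.19 -0.43 -0.   -0.95  1.02]
tool F [-0.25 -1.54 -1.72]
Mz [-0.065 -0.098 -0.134 -0.141] -0.109
```

>>> send_rows(
  motion=[
    {"offset": [0, 0, -0.01], "turn": -4},
    {"offset": [0, 0, -0.02], "turn": -8},
    {"offset": [0, 0, -0.03], "turn": -12},
    {"offset": [0, 0, -0.03], "turn": -16},
    {"offset": [0, 0, -0.04], "turn": -20},
  ],
)

```text
t: 10.35
eef_pos: [0.5257, -0.0271, 0.3197]
ee_rot: [-3.141, -0.002, 0.12]
force: [0.5, 3.1, 3.8]
width: 0.0357
```

```bash
python3 -c "
from h import *
mz()"
```

```text
t 10.35 grasp [ 0.5257 -0.0271  0.1607] yaw 6.86 w 0.0357 F [0.53 3.12 3.84] M [ 1.14  -0.46  -0.111] q [ 0.32  0.19 -0.43 -0.   -0.95  1.37]
tool F [ 0.91 -3.04 -3.83]
Mz [-0.111 -0.088 -0.144 -0.132] -0.119
```

>>> send_rows(
  motion=[
    {"offset": [0, -0.05, -0.04], "turn": -4},
    {"offset": [0, -0.05, -0.05], "turn": -8},
    {"offset": [0, -0.05, -0.06], "turn": -12},
    {"offset": [0, -0.05, -0.07], "turn": -16},
    {"offset": [0, -0.05, -0.08], "turn": -20},
  ],
)

```text
t: 11.05
eef_pos: [0.5256, -0.0268, 0.3202]
ee_rot: [3.141, -0.001, 0.468]
force: [1.3, 2.7, 3.6]
width: 0.0359
```

```bash
python3 -c "
from h import *
mz()"
```

```text
t 11.05 grasp [ 0.5256 -0.0268  0.1612] yaw 26.84 w 0.0359 F [1.34 2.74 3.64] M [ 1.161 -0.935 -0.122] q [ 0.32  0.19 -0.43  0.   -0.95  1.72]
tool F [ 2.44 -1.84 -3.64]
Mz [-0.122 -0.13  -0.149 -0.062] -0.116
```

>>> send_rows(
  motion=[
    {"offset": [0, 0, -0.01], "turn": -4},
    {"offset": [0, 0, -0.02], "turn": -8},
    {"offset": [0, 0, -0.03], "turn": -12},
    {"offset": [0, 0, -0.03], "turn": -16},
    {"offset": [0, 0, -0.04], "turn": -20},
  ],
)

```text
t: 11.75
eef_pos: [0.5255, -0.0267, 0.3205]
ee_rot: [3.141, -0.001, 0.818]
force: [3.2, 4.9, 4.3]
width: 0.0358
```

```bash
python3 -c "
from h import *
mz()"
```

```text
t 11.75 grasp [ 0.5255 -0.0267  0.1615] yaw 46.84 w 0.0358 F [3.23 4.88 4.3 ] M [ 1.608 -1.042 -0.128] q [ 0.32  0.19 -0.43 -0.   -0.95  2.07]
tool F [ 5.77 -0.98 -4.29]
Mz [-0.128 -0.14  -0.175 -0.096] -0.135
```

>>> send_rows(
  motion=[
    {"offset": [0, 0, 0], "turn": 0},
    {"offset": [0, 0, 0], "turn": 0},
    {"offset": [0, 0, 0], "turn": 0},
    {"offset": [0, 0, 0], "turn": 8},
    {"offset": [0, 0, 0], "turn": 16},
    {"offset": [0, 0, 0], "turn": 24},
    {"offset": [0, 0, 0], "turn": 32},
    {"offset": [0, 0, 0], "turn": 40},
  ],
  hand=0.25,
)

```text
t: 12.75
eef_pos: [0.5248, -0.0273, 0.32]
ee_rot: [3.141, 0.001, 0.113]
force: [0.8, 0.0, 1.0]
width: 0.0546
```

>>> send_rows(
  motion=[
    {"offset": [0, 0, 0], "turn": 8},
    {"offset": [0, 0, 0], "turn": 16},
    {"offset": [0, 0, 0], "turn": 24},
    {"offset": [0, 0, 0], "turn": 32},
    {"offset": [0, 0, 0], "turn": 40},
    {"offset": [0, 0, 0], "turn": 48},
    {"offset": [0, 0, 0], "turn": 56},
    {"offset": [0, 0, 0], "turn": 60},
  ],
)

```text
t: 13.55
eef_pos: [0.5247, -0.0273, 0.3199]
ee_rot: [3.14, 0.0, -0.934]
force: [0.7, -0.6, 0.4]
width: 0.0552
```

```bash
python3 -c "
from h import *
mz();go((.526,-.0265,.1605,-53))"
```

```text
t 13.55 grasp [ 0.5247 -0.0273  0.1609] yaw -53.51 w 0.0552 F [ 0.65 -0.56  0.39] M [ 0.011 -0.012  0.003] q [ 0.32  0.19 -0.43 -0.   -0.95  0.32]
tool F [ 0.84 -0.19 -0.4 ]
Mz [ 0.003 -0.017  0.013  0.062] 0.015
t 13.75 grasp [ 0.5249 -0.0271  0.1611] yaw -53.05 w 0.0547 F [0.5  0.28 0.63] M [0.062 0.008 0.039] q [ 0.32  0.19 -0.43  0.   -0.95  0.32]
[0.01, -0.12, 0.06] turn -0.0
```

>>> send_rows(
  motion=[
    {"offset": [0, -0.12, 0.05], "turn": 0},
    {"offset": [0, -0.12, 0.05], "turn": 0},
    {"offset": [0, -0.12, 0.05], "turn": 0},
    {"offset": [0, -0.12, 0.05], "turn": 0},
    {"offset": [0, -0.12, 0.05], "turn": 0},
  ],
  hand=-1,
)

```text
t: 14.25
eef_pos: [0.5257, -0.0266, 0.3198]
ee_rot: [3.14, 0.0, -0.928]
force: [-3.6, -2.6, 2.9]
width: 0.0354
```

>>> send_rows(
  motion=[
    {"offset": [0, 0, -0.02], "turn": -4},
    {"offset": [0, 0, -0.03], "turn": -8},
    {"offset": [0, 0, -0.04], "turn": -12},
    {"offset": [0, 0, -0.04], "turn": -12},
  ],
)

```text
t: 14.65
eef_pos: [0.5257, -0.0266, 0.32]
ee_rot: [3.14, 0.001, -0.718]
force: [-1.9, -3.6, 0.7]
width: 0.0358
```

```bash
python3 -c "
from h import *
mz()"
```

```text
t 14.65 grasp [ 0.5257 -0.0266  0.161 ] yaw -41.11 w 0.0358 F [-1.9  -3.57  0.65] M [-1.142  1.154 -0.05 ] q [ 0.32  0.19 -0.43  0.   -0.95  0.53]
tool F [ 0.91  3.94 -0.65]
Mz [-0.05  -0.096 -0.062 -0.107] -0.079
```

>>> send_rows(
  motion=[
    {"offset": [0, 0.05, -0.01], "turn": -4},
    {"offset": [0, 0.05, -0.02], "turn": -8},
    {"offset": [0, 0.05, -0.02], "turn": -12},
    {"offset": [0, 0.05, -0.02], "turn": -12},
  ],
)

```text
t: 15.25
eef_pos: [0.5256, -0.0267, 0.3203]
ee_rot: [3.141, 0.001, -0.509]
force: [-3.3, -2.9, -0.5]
width: 0.0361
```

```bash
python3 -c "
from h import *
mz()"
```

```text
t 15.25 grasp [ 0.5256 -0.0267  0.1613] yaw -29.18 w 0.0361 F [-3.35 -2.88 -0.51] M [-0.973  1.217 -0.14 ] q [ 0.32  0.19 -0.43 -0.   -0.95  0.74]
tool F [-1.52  4.14  0.51]
Mz [-0.14  -0.091 -0.065 -0.142] -0.109
```

>>> send_rows(
  motion=[
    {"offset": [0, 0, -0.01], "turn": -4},
    {"offset": [0, 0, -0.02], "turn": -8},
    {"offset": [0, 0, -0.02], "turn": -12},
    {"offset": [0, 0, -0.02], "turn": -12},
  ],
)

```text
t: 15.85
eef_pos: [0.5256, -0.0267, 0.3205]
ee_rot: [3.141, 0.001, -0.3]
force: [-4.0, -3.0, 1.1]
width: 0.0356
```

```bash
python3 -c "
from h import *
mz()"
```

```text
t 15.85 grasp [ 0.5256 -0.0267  0.1615] yaw -17.17 w 0.0356 F [-4.04 -2.96  1.14] M [-1.105  1.522 -0.131] q [ 0.32  0.19 -0.43 -0.   -0.95  0.95]
tool F [-2.99  4.02 -1.14]
Mz [-0.131 -0.048 -0.107 -0.098] -0.096
```

>>> send_rows(
  motion=[
    {"offset": [0, 0, -0.01], "turn": -4},
    {"offset": [0, 0, -0.02], "turn": -8},
    {"offset": [0, 0, -0.02], "turn": -12},
    {"offset": [0, 0, -0.02], "turn": -12},
  ],
)

```text
t: 16.45
eef_pos: [0.5256, -0.0267, 0.3208]
ee_rot: [3.141, 0.001, -0.091]
force: [-4.0, -2.5, 1.0]
width: 0.0359
```

```bash
python3 -c "
from h import *
mz()"
```

```text
t 16.45 grasp [ 0.5256 -0.0267  0.1618] yaw -5.20 w 0.0359 F [-4.04 -2.46  1.  ] M [-1.111  1.608 -0.114] q [ 0.32  0.19 -0.43 -0.   -0.95  1.16]
tool F [-3.8   2.82 -1.  ]
Mz [-0.114 -0.121 -0.092 -0.105] -0.108
```

>>> send_rows(
  motion=[
    {"offset": [-0.03, 0.04, -0.01], "turn": -4},
    {"offset": [-0.03, 0.04, -0.02], "turn": -8},
    {"offset": [-0.03, 0.04, -0.02], "turn": -10},
    {"offset": [-0.03, 0.04, -0.02], "turn": -10},
  ],
)

```text
t: 17.05
eef_pos: [0.5258, -0.0268, 0.321]
ee_rot: [-3.141, -0.001, 0.082]
force: [-0.3, -2.6, -2.1]
width: 0.0356
```

```bash
python3 -c "
from h import *
mz()"
```

```text
t 17.05 grasp [ 0.5258 -0.0268  0.162 ] yaw 4.72 w 0.0356 F [-0.29 -2.59 -2.07] M [-0.777  0.337 -0.229] q [ 0.32  0.19 -0.43 -0.   -0.95  1.33]
tool F [-0.5   2.56  2.07]
Mz [-0.229 -0.241 -0.178 -0.223] -0.218
```

>>> send_rows(
  motion=[
    {"offset": [0, 0, -0.01], "turn": -4},
    {"offset": [0, 0, -0.01], "turn": -8},
    {"offset": [0, 0, -0.01], "turn": -8},
  ],
)

```text
t: 17.55
eef_pos: [0.5257, -0.0268, 0.3213]
ee_rot: [-3.141, -0.001, 0.224]
force: [0.2, -1.2, -1.8]
width: 0.0355
```

```bash
python3 -c "
from h import *
mz()"
```

```text
t 17.55 grasp [ 0.5257 -0.0268  0.1623] yaw 12.85 w 0.0355 F [ 0.16 -1.25 -1.82] M [-0.402  0.067 -0.245] q [ 0.32  0.19 -0.43 -0.   -0.95  1.47]
tool F [-0.12  1.25  1.82]
Mz [-0.245 -0.19  -0.202 -0.255] -0.223
```

The moment about the axis doubled from about 0.11 to 0.22 N·m and then levelled off, so the cap is at its stop. That is still well below the 0.4 N·m that tears the bush. I'll let go and back off.

>>> send_rows(
  motion=[
    {"offset": [0, 0, 0], "turn": 0},
    {"offset": [0, 0, 0], "turn": 0},
    {"offset": [0, 0, 0], "turn": 0},
    {"offset": [0, 0, -2], "turn": 0},
    {"offset": [0, 0, -6], "turn": 0},
    {"offset": [0, 0, -10], "turn": 0},
    {"offset": [0, 0, -14], "turn": 0},
    {"offset": [0, 0, -14], "turn": 0},
  ],
  hand=0.25,
)

```text
t: 18.55
eef_pos: [0.5265, -0.0271, 0.4674]
ee_rot: [3.14, -0.01, 0.225]
force: [0.3, -0.3, -0.4]
width: 0.0549
```

>>> send_rows(
  motion=[
    {"offset": [-4, 0, 0], "turn": 0},
    {"offset": [-8, 0, 0], "turn": 0},
    {"offset": [-12, 0, 0], "turn": 0},
    {"offset": [-14, 0, 0], "turn": 0},
    {"offset": [-14, 0, 0], "turn": 0},
  ],
)

```text
t: 19.05
eef_pos: [0.3866, -0.0588, 0.4618]
ee_rot: [-3.141, -0.003, 0.224]
force: [1.2, 0.3, -0.1]
width: 0.0547
```

Run:
```python
from h import *
go()
for n in("top","scene"):
    f=grab_frame(n);P=cloud(f);old=np.load(n+"0.npz")["P"]
    fs=[f]+[grab_frame(n) for _ in range(4)]
    z=np.concatenate([ (lambda P:P[(np.hypot(P[...,0]-.526,P[...,1]+.0268)<.013)&(P[...,2]>.15)&(P[...,2]<.18)][:,2])(cloud(g)) for g in fs])
    ref=np.concatenate([ (lambda P:P[(P[...,0]>.47)&(P[...,0]<.5)&(abs(P[...,1]+.03)<.03)&(abs(P[...,2]-.11)<.01)][:,2])(cloud(g)) for g in fs])
    print(n,"cap z",len(z),np.median(z),z.mean(),"gear top",np.median(ref))
    b=(P[...,0]>.6)&(P[...,0]<.68)&(abs(P[...,1]+.033)<.015)&(P[...,2]>.165)&(P[...,2]<.26)
    a,_=np.polyfit(P[b][:,0],P[b][:,2],1); print("tab angle",np.pi-np.arctan(a))
    if n=="scene": cv2.imwrite("pics/end.png",f["frame"])
```

```text
t 19.05 grasp [ 0.3866 -0.0588  0.3028] yaw 12.84 w 0.0547 F [ 1.21  0.3  -0.07] M [-0.056 -0.136  0.001] q [ 0.36 -0.18 -0.46 -0.   -1.29  1.43]
top cap z 349 0.16427307166781868 0.16420496956867714 gear top 0.11074382016621298
tab angle 2.5292926129116093
scene cap z 185 0.16342651319809998 0.16349057726508606 gear top 0.11010844954277882
tab angle 2.6012430835189355
```

View pics/end.png

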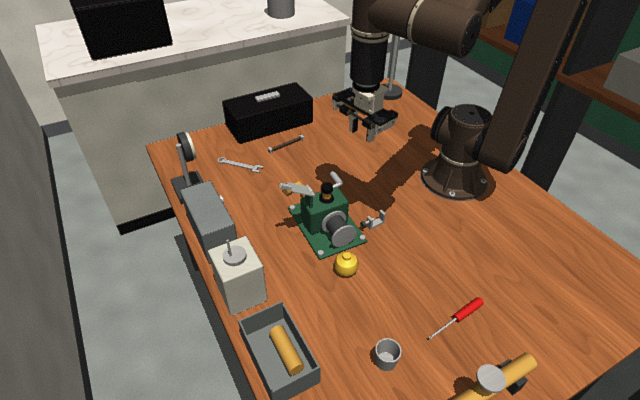

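The picture shows the tab lying open (about 297,188), the cap standing clear (327,187) and the other items where they were. The cap top measures 53.4 mm above the gearbox top, which is 163.4 mm above the bench.

```bash
python3 -c "
from h import *
print(job_done())"
```

```text
the job is handed in; nothing more can be done
None
```

The job is done and handed in at about 19–20 s of the 72 s allowed. I flipped the tab right over by its lug, then unscrewed the cap anticlockwise in two grips at 8 N. I stopped, let go and backed off.

- **Tab:** it measures about 2.53 rad (top camera) and 2.60 rad (scene camera); open means past 2.0.
- **Cap:** the moment about its axis rose from about 0.11 to 0.22 N·m and levelled off, which I read as the stop. I had already turned 8° more before I was sure; the grip slipped and the moment did not rise. That is about 0.14 rad of twist in the bush, by calculation, against the 0.25 rad limit.
- **Cap height:** the cap top reads 164.2 mm (top camera) and 163.4 mm (scene camera). Against the gearbox top, both give about 163.4 mm, the stop height.
- **Hands off and bystanders:** the gripper is open and clear of everything. In the last picture the other items look unmoved; I checked that by eye and did not measure it.

The two cameras differ by 0.8 mm in raw height and 0.07 rad in tab angle. One mid-task picture failed because of a script error, so I went down onto the lug without that look; the grip width of 12.0 mm then confirmed it was held.

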